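# Open the tall nail jar

## Task

Open the taller of the two jars that stand in wooden blocks: unscrew its metal cap anticlockwise until the coarse thread lets go, lift the cap straight off, and lay it down flat, open side down, on the round cork mat. Do not disturb the short jar.

Things in the scene. Friction and masses are not known exactly. Their poses are not given: they have to be found in the camera images.
- cap: Loose knurled aluminium screw cap, a round cup upside down on the tall jar: 52 mm wide, 28 mm high, 35-70 g. Origin: centre of its open underside; z up to its closed top. Grip it across the sides at any yaw, finger tips 3 to 10 mm above its underside. Held down for the first 60 degrees anticlockwise (seen from above), free to lift from 80 to 115 degrees; further on it catches again.
- tall_jar: Clear glass jar with nails in it, fixed in a 70 x 70 x 24 mm wooden block fixed to the bench. Jar 46 mm across, neck 35 mm. Origin: centre of the block's underside, z up. Rim of the neck at 114 mm; the closed cap's underside at 90 mm, its top at 118 mm. Lift the cap 30 mm to clear the neck. It need not rise while being turned (it can, 1 mm at first, 3 mm at the end). Clockwise meets a stop.
- short_jar: The other jar, of the same kind, with green glass nuggets and a cap of the same look, in the same kind of fixed block; only 76 mm high to the top of its cap. Origin: centre of the block's underside, z up. To be left alone.
- mat: Round cork mat, 130 mm across, 5 mm thick, fixed flat on the bench. Origin: centre of its underside, on the bench; z up.
Not all that is in view belongs to the job. Of the things like the cap, leave any that is orange or purple; of the rest the smaller one is meant.

How it is judged (in metres and radians):
On the way, in this order (a step that is already met when the one before it is completed fails the run):
1. the cap has been turned at least 55 degrees while still seated on the tall jar (angle between the x axis of cap and the x axis of tall_jar, either way round above 0.96 rad and horizontal distance between cap and tall_jar below 0.006 m and z of cap in the frame of tall_jar below 0.1 m), for 0.05 s.
2. the cap has been lifted clear above the neck of the tall jar (z of cap in the frame of tall_jar above 0.116 m), for 0.05 s.
At the end, for the whole second after the job is handed in: The cap lies at rest flat (within 10 degrees), open side down, on the cork mat, its centre within 40 mm of the mat's centre (horizontal distance between cap and mat below 0.04 m and z of cap in the frame of mat between 0.002 and 0.01 m and angle between cap's own z axis and vertical below 0.17 rad and linear speed of cap below 0.02 m/s); the robot touches nothing.
It fails at once if the robot pushes on the short jar with more than 5 N (contact force between any of the arm, the fingers and short_jar above 5 N).
It also fails if it takes over 38 s, if anything falls off the work surface, if the arm or the gripper's body presses on something with over 40 N, if the wrist force passes 120 N, or if a joint passes its speed limit or range.

## Robot

A 6-joint arm with a two-finger parallel gripper is mounted at the origin on a cart in front of the work surface, level with it; the furniture and walls round the work are solid. World frame = base frame: x ahead of the robot, y to its left, z up, the work surface at z = 0. Lengths are in mm, angles in rad, forces in N, time in s.
With the tool pointing down it reaches from about 275 to 775 mm from the base axis. Payload 14.6 kg.
Tool frame: the origin (TCP) lies at the very end of the fingers, on their centre line; the grasp point (between the pads) lies 19 mm behind it; z points along the fingers, y is the direction in which the jaws open and shut (so a half turn about z gives the same grasp; the last joint's range is limited). The gripper opens to 85 mm and grips with 20 to 120 N. Pads are 22 mm wide; open, the fingers measure 114 mm over their backs; the gripper's body (76 mm by 85 mm) begins 54 mm behind the grasp point. The pads swing forward as they close: fully open they stand 13 mm farther back than shut.
Start: joints at [1.023, 0.263, -0.048, 1.259, 0, 1.415], TCP at [200.962, 485.018, 231.278] pointing down, gripper open.
Joint ranges: [-2.65, 2.65], [-0.89, 1.7], [-1.18, 1.37], [-2.13, 2.11], [-1.35, 1.29], [-3.14, 3.14]. Speed limits (rad/s): [1.89, 1.89, 2.57, 2.79, 3.14, 3.14].

## Interface

Orientations are given as a rotation vector (axis times angle).
In Python, from plant import env gives the robot as it stands. The module is installed in compiled form; this text tells all that it offers.
- The arm moves only by the tool servo_tool, never from a script. Its argument "commands" is text: rows parted by semicolons, each of 5 numbers parted by spaces: the shift along the world's x, y, z in units of 40 mm (1.0 is 40 mm), then the turn about the world's z in units of 5 degrees (1.0 is 5 degrees), then the finger opening in mm, from 0 to 85.4. In form: x y z spin hand; .... A call has 1 to 8 rows; each row is the pose to reach, as a shift and turn from the pose commanded when the call began; what a row does not reach only later rows make up. A row lasts 1/12 s, in which the tool goes at most 41.7 mm and 7.16 degrees, less where a joint would pass 70% of its speed; a pose out of reach is approached as far as the arm can. A call with a gripper value outside its range is refused whole. The fingers move at their own pace and stop on an object; "newtons" is the grip in N (left out, the last holds). Time passes only in rows, so rows that repeat a pose let the fingers close. It gives the time, the measured TCP pose, the force and the opening at its end, in the units of the state.
- env.state(): the state, without advancing time (a new reading comes with each control period).
- env.snapshot(name): name is "scene" or "top" or "wrist"; returns a dict with "img" (400x640x3 uint8, red, green, blue), "fx", "fy", "cx", "cy" (pixels), "world_to_cam" (4x4, takes a point from world to camera coordinates). Camera axes: x right, y up, looking along -z (the intrinsics and any distortion apply to the point x, -y, -z); pixel columns grow to the right and rows downward; lengths in mm; the calibration is good to about 2 mm. A picture is of the moment at which its call begins. There is no depth.
- env.hand_in(): hands the job in, once; it reports no verdict.
The state is a dict: "time_s": time; "joints": joint angles; "dq": joint speeds; "tau": joint torques, N m; "tcp_pos": TCP position; "tcp_rot": TCP orientation; "wrist_force": force on the tool from outside, world axes, zero at the start; "wrist_torque": the same for the moment, N m; "finger_gap": opening from 0.0 (shut) to 1.0 (fully open).
Only numpy, scipy, OpenCV 4.12 (cv2) and the standard library are available. Lean on these libraries where they do the work, as an engineer would, in place of code of your own. Each camera call takes 0.05 s, during which the arm holds its last target.

## Working session

There is one attempt and no reset: what is moved stays moved. The work goes in short steps, Python scripts to look and compute and a tool call to move; the robot and the scene stay as the last step left them, time stands still between calls to the robot, and variables do not carry over. Pictures are saved under pics/ and viewed, and the job is handed in when it is done.

Besides the shell and the picture viewer there is one more tool, called after "Request:" as name(argument=value, ...), one argument or row to a line, values as JSON. servo_tool: Moves the arm, as the interface text tells. Its arguments: {"type":"object","properties":{"commands":{"type":"string"},"newtons":{"type":"number"}},"required":["commands"]}

```bash
mkdir -p pics
cat > h.py <<'E'
from plant import env
import cv2, numpy as np
def snap(n,f):
    s=env.snapshot(n); cv2.imwrite('pics/'+f+'.png',s['img'][:,:,::-1])
    np.savez('pics/'+f+'.npz',**{k:np.array(s[k]) for k in s}); return s
def load(f): return np.load('pics/'+f+'.npz')
def plane(s,u,v,z):
    # ray-plane at height z
    T=s['world_to_cam'];R=T[:3,:3];c=-R.T@T[:3,3]
    d=R.T@np.array([(u-s['cx'])/s['fx'],-(v-s['cy'])/s['fy'],-1.])
    return c+d*(z-c[2])/d[2]
def proj(s,p):
    T=s['world_to_cam'];q=T[:3,:3]@np.array(p,float)+T[:3,3]
    return s['cx']+s['fx']*q[0]/-q[2], s['cy']+s['fy']*-q[1]/-q[2]
E
python3 - <<'E'
from h import *
for n in('scene','top','wrist'):
    s=snap(n,n+'0'); print(n,[k for k in s],s['fx'],s['cx'],s['cy'])
print(env.state())
E
```

```text
scene ['img', 'fx', 'fy', 'cx', 'cy', 'world_to_cam'] 501.2480408659496 307.8993241507768 200.2531353983479
top ['img', 'fx', 'fy', 'cx', 'cy', 'world_to_cam'] 441.28118021505134 314.23743288043727 206.1892846386156
wrist ['img', 'fx', 'fy', 'cx', 'cy', 'world_to_cam'] 341.8305038040872 315.0894775613489 200.7998834551951
{'time_s': 0.15, 'joints': array([ 1.02269831e+00,  2.63421793e-01, -4.87386375e-02,  1.25943001e+00,
       -6.73509946e-06,  1.41550824e+00]), 'dq': array([ 0.00019323, -0.00103479,  0.00304827,  0.00071095,  0.00015387,
       -0.00069511]), 'tau': array([ 1.69662479e-03, -6.37827229e+01,  3.84645724e+01,  1.06423820e-02,
       -1.46138359e-04,  5.43781971e-05]), 'tcp_pos': array([200.85837606, 484.84208482, 230.95031695]), 'tcp_rot': array([-6.13012899e-01, -3.08093154e+00,  1.17459070e-03]), 'wrist_force': array([-0.31308735, -0.18147661,  0.01859969]), 'wrist_torque': array([-0.00155941, -0.01084987,  0.03685592]), 'finger_gap': 1.0021172217273466}
```

View pics/scene0.png

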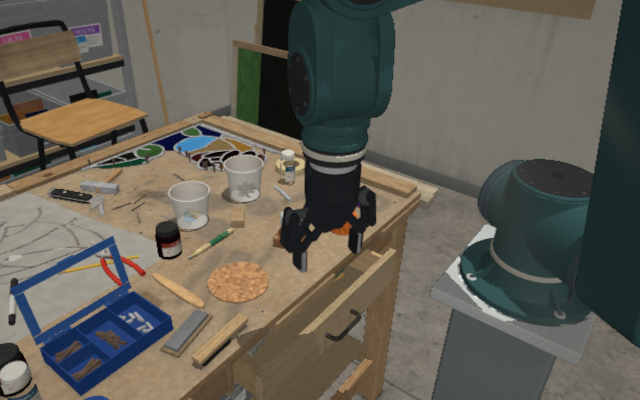

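View pics/top0.png

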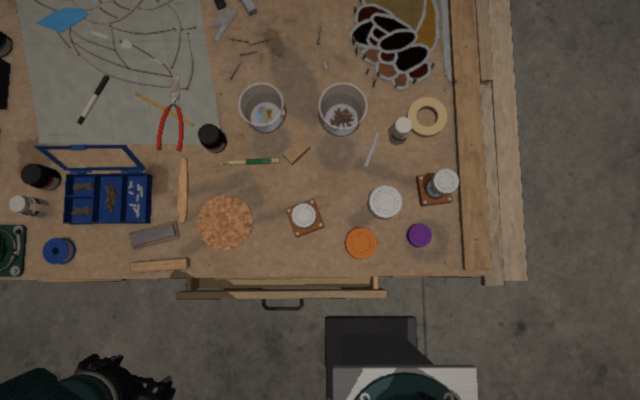

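View pics/wrist0.png

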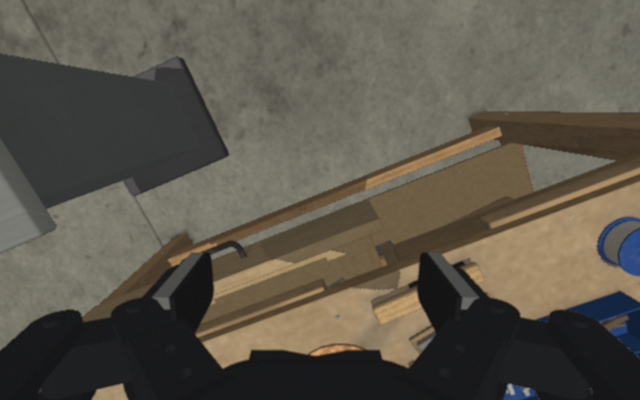

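Run:
```python
from h import *
s=load('top0'); print(s['world_to_cam'].round(3))
im=s['img'][:,:,::-1]
cv2.imwrite('pics/crop0.png',cv2.resize(im[140:270,270:480],None,fx=3.8,fy=3.8,interpolation=cv2.INTER_CUBIC))
for n,u,v,z in [('blkA',305,217,24),('capA',303.5,214.5,76),('blkB',434.5,188.5,24),('capB',445,181,118),('mat',225,221,5),('loose',386,202,28),('purple',419,235,28),('orange',361,242,20),('rail',462,190,0)]:
    print(n,plane(s,u,v,z).round(1))
```

```text
[[-1.00000e-02 -1.00000e+00 -2.70000e-02  2.02626e+02]
 [ 9.92000e-01 -1.40000e-02  1.25000e-01 -5.03687e+02]
 [-1.26000e-01 -2.50000e-02  9.92000e-01 -9.60483e+02]
 [ 0.00000e+00  0.00000e+00  0.00000e+00  1.00000e+00]]
blkA [482.9 218.1  24. ]
capA [483.1 218.9  76. ]
blkB [544.2 -77.   24. ]
capB [544.2 -75.8 118. ]
mat [477.9 405.2   5. ]
loose [514.2  34.3  28. ]
purple [438.7 -37.   28. ]
orange [425.   92.2  20. ]
rail [ 543.6 -146.3    0. ]
```

View pics/crop0.png

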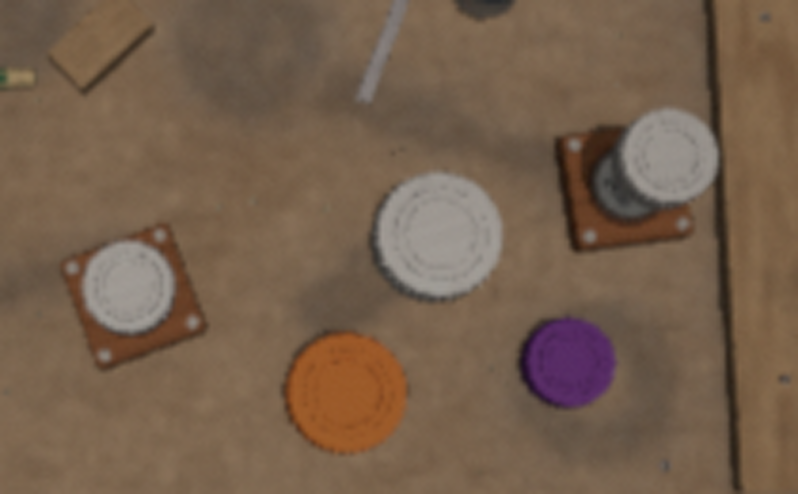

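The candidates in the top view are:
- tall-jar cap at (445,181)
- short-jar cap at (303,214)
- loose larger metal lid at (386,202)
- orange lid at (361,242)
- purple lid at (419,235)

I choose (445,181). It has a jar in a block under it, and the block and cap only line up if the cap top is at 118 mm. It is therefore the tall jar, at about (544,-76). The jar at (303,214) lines up with a 76 mm cap top. The mat is at (225,221), about (478,405) in world.

Request:
servo_tool(
  commands="0.52 -0.85 0 0 85; 1.04 -1.7 0 0 85; 1.56 -2.55 0 0 85; 2.08 -3.4 0 0 85; 2.6 -4.25 0 0 85; 3.12 -5.1 0 0 85; 3.64 -5.95 0 0 85; 4.2 -6.8 0 0 85",
)

```text
time_s: 0.82
tcp_pos: [369.2, 211.2, 231.4]
tcp_rot: [0.613, 3.081, 0.0]
wrist_force: [1.6, 0.9, -0.3]
finger_gap: 0.997
```

Request:
servo_tool(
  commands="0.52 -0.85 0 0 85; 1.04 -1.7 0 0 85; 1.56 -2.55 0 0 85; 2.08 -3.4 0 0 85; 2.6 -4.25 0 0 85; 3.1 -5.0 0 0 85; 3.1 -5.0 0 0 85; 3.1 -5.0 0 0 85",
)

```text
time_s: 1.48
tcp_pos: [493.5, 11.6, 230.7]
tcp_rot: [-0.617, -3.079, 0.0]
wrist_force: [-0.6, 0.1, -1.1]
finger_gap: 0.999
```

Run:
```python
from h import *
st=env.state(); print(st['time_s'],st['joints'].round(3),st['tcp_pos'],st['tcp_rot'])
w=snap('wrist','wrist1'); t=snap('top','top1'); s=snap('scene','scene1')
for n,p in [('cap',(544,-76,118)),('blk',(544,-76,24))]: print(n,proj(w,p))
```

```text
1.4833 [-0.142  0.21  -0.122  1.239  0.     0.254] [493.47537911  11.5773244  230.7026547 ] [-6.17162600e-01 -3.07934607e+00  3.32723046e-05]
cap (np.float64(241.62896680755938), np.float64(292.62849833253597))
blk (np.float64(259.3798450755675), np.float64(248.2140986982947))
```

View pics/wrist1.png

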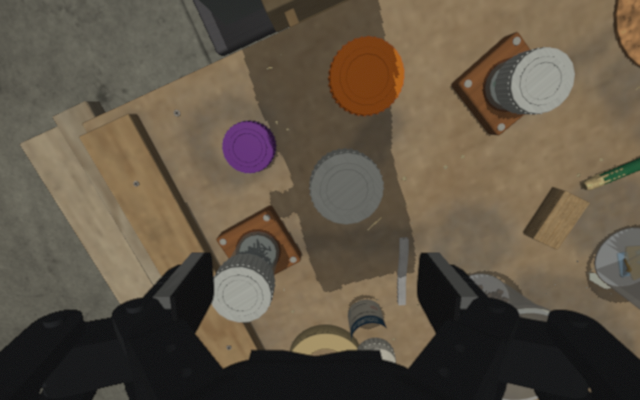

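View pics/scene1.png

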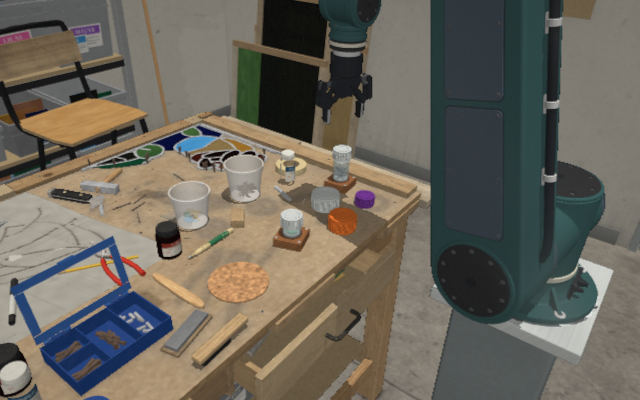

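Run:
```python
from h import *
for f,b in [('wrist1',(205,225,305,330)),('top0',(415,160,470,215)),('scene1',(315,135,370,200))]:
    s=load(f);x0,y0,x1,y1=b
    cv2.imwrite('pics/c_%s.png'%f,cv2.resize(s['img'][y0:y1,x0:x1,::-1],None,fx=5,fy=5,interpolation=cv2.INTER_CUBIC))
a=[cv2.imread('pics/c_%s.png'%f) for f in('wrist1','top0')]
h=max(i.shape[0] for i in a)
cv2.imwrite('pics/c.png',np.hstack([cv2.copyMakeBorder(i,0,h-i.shape[0],0,0,0) for i in a]))
# predicted rim overlay residual: print projected rim extents
for f in('wrist1','top0'):
    s=load(f)
    P=np.array([proj(s,(544+26*np.cos(t),-76+26*np.sin(t),118)) for t in np.linspace(0,6.28,60)])
    print(f,P.min(0).round(1),P.max(0).round(1))
```

```text
wrist1 [210.2 263.8] [273.  320.1]
top0 [432.4 168.7] [457.8 193.5]
```

View pics/c.png

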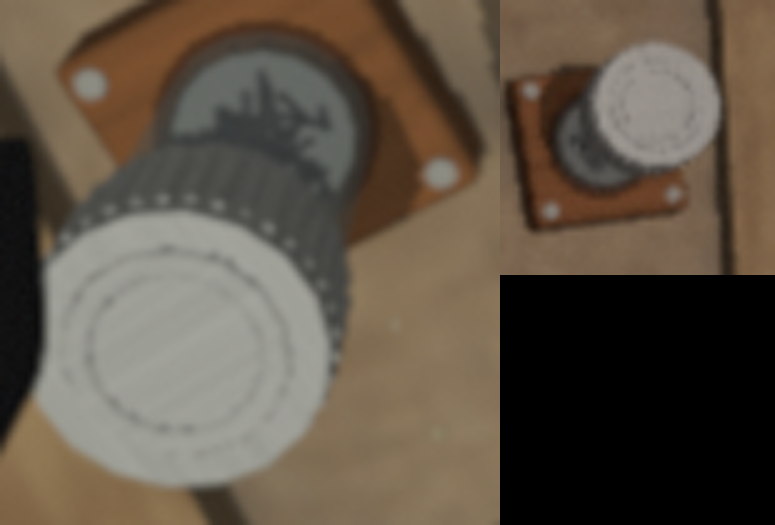

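Run:
```python
from h import *
print(plane(load('wrist1'),241.5,294.8,118),plane(load('top0'),446.0,181,118),plane(load('wrist1'),240.6,295.4,118))
s=load('top0'); print(plane(s,434.6,188.6,24))
```

```text
[545.77266231 -76.97645118 118.        ] [544.12020146 -77.83023241 118.        ] [545.98663603 -77.90988515 118.        ]
[543.94772361 -77.24452964  24.        ]
```

Request:
servo_tool(
  commands="0.5 -0.8 0 0 85; 1 -1.6 0 0 85; 1.29 -2.22 -0.3 0 85; 1.29 -2.22 -1 0 85; 1.29 -2.22 -1.8 0 85; 1.29 -2.22 -1.8 0 85; 1.29 -2.22 -1.8 0 85",
  newtons=40,
)

```text
time_s: 2.22
tcp_pos: [543.5, -74.6, 159.2]
tcp_rot: [-0.611, -3.079, -0.0]
wrist_force: [0.3, 0.0, 1.0]
finger_gap: 0.994
```

Run:
```python
from h import *
st=env.state(); print(st['time_s'],st['joints'].round(3),st['tcp_pos'],st['tcp_rot'])
w=snap('wrist','wrist2'); s=snap('scene','scene2')
for n in((545,-77.3,118),):
    P=np.array([proj(w,(n[0]+26*np.cos(t),n[1]+26*np.sin(t),118)) for t in np.linspace(0,6.28,60)])
    im=w['img'][:,:,::-1].copy(); cv2.polylines(im,[P.round().astype(int)],1,(0,0,255),1)
    cv2.imwrite('pics/ov2.png',im)
```

```text
2.2167 [-0.285  0.336 -0.14   1.097  0.     0.107] [543.50927902 -74.56754399 159.17385873] [-6.10541550e-01 -3.07912138e+00 -4.05147334e-04]
```

View pics/ov2.png

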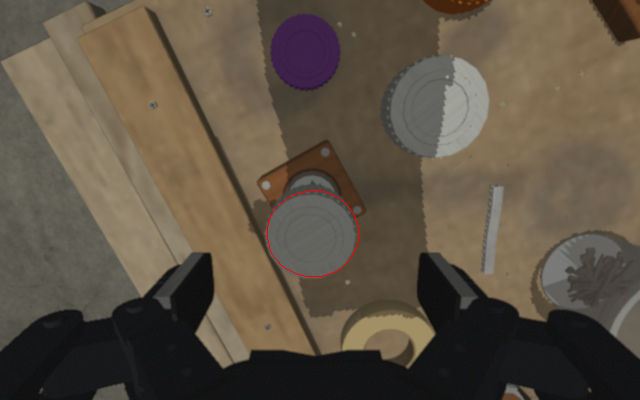

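Request:
servo_tool(
  commands="0.03 -0.05 -0.4 0 85; 0.03 -0.05 -0.8 0 85; 0.03 -0.05 -1.2 0 85; 0.03 -0.05 -1.5 0 85; 0.03 -0.05 -1.63 0 85; 0.03 -0.05 -1.63 0 85; 0.03 -0.05 -1.63 0 85",
)

```text
time_s: 2.9
tcp_pos: [546.4, -77.7, 95.4]
tcp_rot: [0.612, 3.08, -0.0]
wrist_force: [0.1, -0.0, 0.5]
finger_gap: 0.995
```

Run:
```python
from h import *
st=env.state(); print(st['time_s'],st['joints'].round(3),st['tcp_pos'],st['tcp_rot'],st['wrist_force'])
w=snap('wrist','wrist3'); s=snap('scene','scene3')
cv2.imwrite('pics/s3c.png',cv2.resize(s['img'][100:220,260:420,::-1],None,fx=5,fy=5,interpolation=cv2.INTER_CUBIC))
```

```text
2.9 [-0.289  0.384 -0.252  0.934 -0.     0.103] [546.42527524 -77.7061545   95.4309706 ] [ 6.12078994e-01  3.07975356e+00 -2.51817714e-04] [ 0.06278231 -0.02326507  0.48623165]
```

View pics/s3c.png

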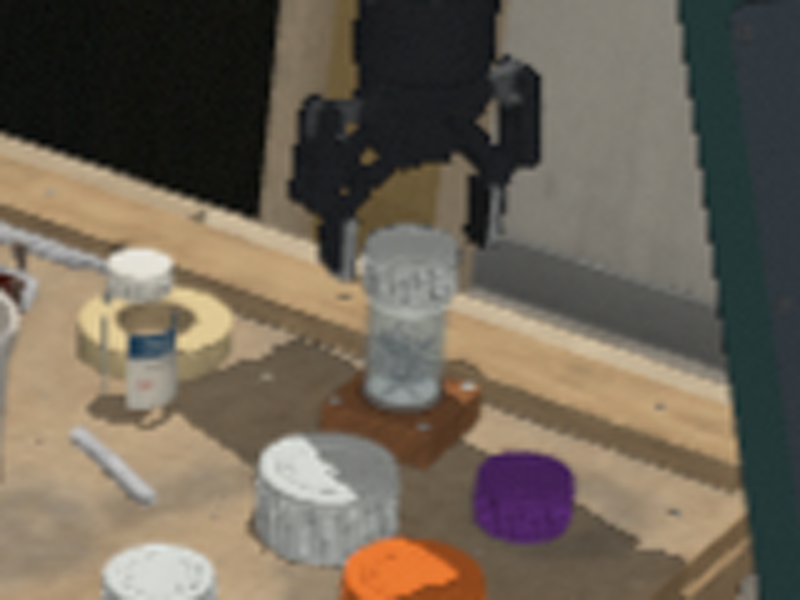

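View pics/wrist3.png

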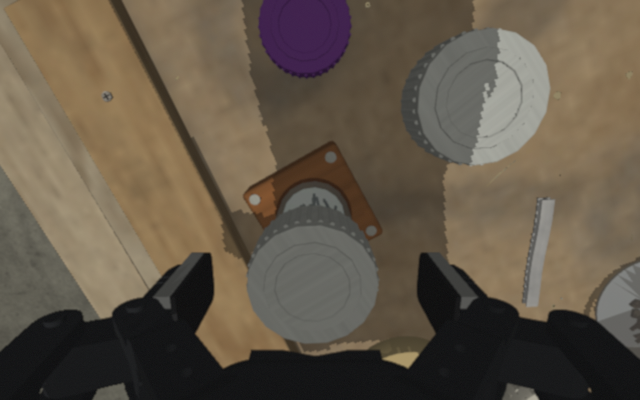

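Request:
servo_tool(
  commands="0 0 0 0 60; 0 0 0 0 60; 0 0 0 0 40; 0 0 0 0 40; 0 0 0 0 40; 0 0 0 0 40; 0 0 0 0 40; 0 0 0 0 40",
  newtons=45,
)

```text
time_s: 3.67
tcp_pos: [546.0, -78.0, 94.8]
tcp_rot: [0.613, 3.08, -0.001]
wrist_force: [-2.8, 0.1, 9.0]
finger_gap: 0.599
```

Run:
```python
from h import *
st=env.state(); print(st['time_s'],st['finger_gap']*85.4,st['tcp_pos'],st['wrist_force'],st['wrist_torque'])
w=snap('wrist','wrist4'); s=snap('scene','scene4')
cv2.imwrite('pics/s4c.png',cv2.resize(s['img'][100:200,290:410,::-1],None,fx=6,fy=6,interpolation=cv2.INTER_CUBIC))
```

```text
3.6667 51.14955490378866 [546.00046941 -77.99916451  94.83655351] [-2.8161236   0.11212474  8.96692424] [-0.17636697  0.53046548 -0.01542573]
```

View pics/s4c.png

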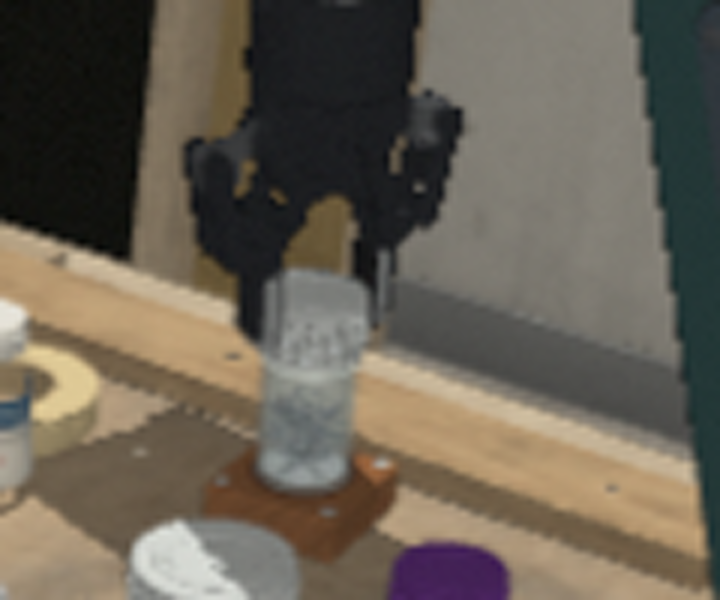

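View pics/wrist4.png

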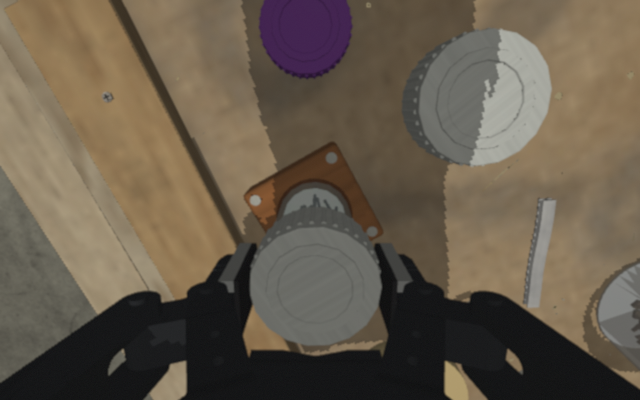

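Request:
servo_tool(
  commands="0 0 0 1 40; 0 0 0 2 40; 0 0 0 3 40; 0 0 0 4 40; 0 0 0 5 40; 0 0 0 6 40; 0 0 0 7 40; 0 0 0 8 40",
  newtons=50,
)

```text
time_s: 4.43
tcp_pos: [545.3, -78.7, 94.8]
tcp_rot: [0.483, -3.103, 0.004]
wrist_force: [-7.2, -5.8, 11.7]
finger_gap: 0.594
```

Run:
```python
from h import *
st=env.state(); print(st['time_s'],st['finger_gap']*85.4,st['tcp_pos'],st['joints'].round(3),st['wrist_force'],st['wrist_torque'])
w=snap('wrist','wrist5')
```

```text
4.4333 50.737431528320435 [545.34105399 -78.69646941  94.83640929] [-0.29   0.384 -0.254  0.933 -0.002 -0.599] [-7.23285912 -5.81508205 11.72702546] [-1.50154724  1.4616781  -0.24102063]
```

View pics/wrist5.png

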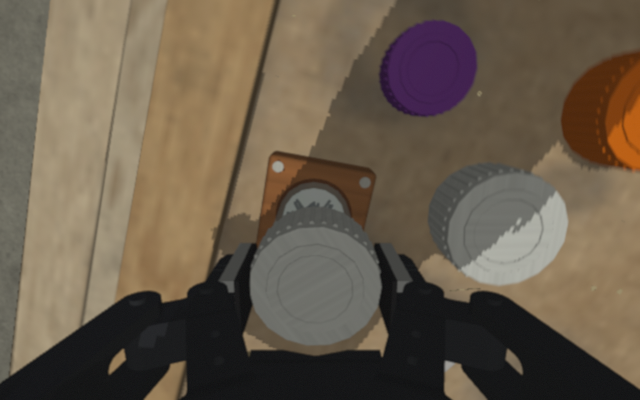

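Request:
servo_tool(
  commands="-0.02 -0.02 0 1 40; -0.02 -0.02 0 2 40; -0.02 -0.02 0 3 40; -0.02 -0.02 0 4 40; -0.02 -0.02 0 5 40; -0.02 -0.02 0 6 40; -0.02 -0.02 0 7 40; -0.02 -0.02 0 8 40",
)

```text
time_s: 5.15
tcp_pos: [545.9, -80.1, 95.0]
tcp_rot: [-1.515, 2.752, -0.006]
wrist_force: [1.6, -9.3, 5.3]
finger_gap: 0.596
```

Request:
servo_tool(
  commands="0 0 0 1 40; 0 0 0 2 40; 0 0 0 3 40; 0 0 0 3.6 40; 0 0 0 3.6 40; 0 0 0 3.6 40",
)

```text
time_s: 5.65
tcp_pos: [546.4, -80.1, 95.0]
tcp_rot: [-1.922, 2.484, -0.007]
wrist_force: [3.6, -9.0, 3.5]
finger_gap: 0.598
```

Run:
```python
from h import *
st=env.state(); print(st['time_s'],st['finger_gap']*85.4,st['tcp_pos'],st['joints'].round(3),st['wrist_force'],st['wrist_torque'])
w=snap('wrist','wrist6')
a=[cv2.imread('pics/wrist%d.png'%i)[200:350,240:390] for i in(4,5,6)]
cv2.imwrite('pics/caps.png',cv2.resize(np.hstack(a),None,fx=1.75,fy=1.75,interpolation=cv2.INTER_CUBIC))
```

```text
5.65 51.07276533716347 [546.42924711 -80.1111923   95.00558281] [-0.292  0.383 -0.254  0.93  -0.002 -1.609] [ 3.55659393 -9.00754001  3.51292872] [-1.84312014 -0.77452872 -0.08835253]
```

View pics/caps.png

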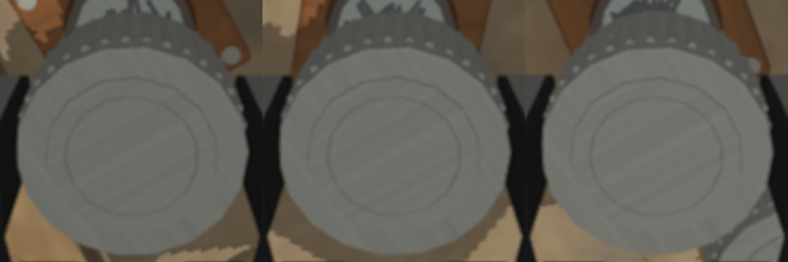

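Request:
servo_tool(
  commands="0 -0.03 0.1 0 40; 0 -0.03 0.25 0 40; 0 -0.03 0.4 0 40; 0 -0.03 0.6 0 40",
)

```text
time_s: 6.03
tcp_pos: [545.1, -80.5, 118.2]
tcp_rot: [1.922, -2.484, 0.001]
wrist_force: [1.3, -2.1, -1.3]
finger_gap: 0.597
```

Free. I'll lift clear.

Request:
servo_tool(
  commands="0 0 0.4 0 40; 0 0 0.8 0 40; 0 0 1.2 0 40; 0 0 1.6 0 40; 0 0 2 0 40; 0 0 2 0 40",
)

```text
time_s: 6.53
tcp_pos: [545.9, -80.0, 200.9]
tcp_rot: [-1.922, 2.482, -0.005]
wrist_force: [0.0, 0.0, -0.3]
finger_gap: 0.598
```

Run:
```python
from h import *
st=env.state(); print(st['time_s'],st['finger_gap']*85.4,st['tcp_pos'],st['joints'].round(3),st['wrist_force'])
w=snap('scene','scene7'); t=load('top0')
im=np.hstack([cv2.resize(w['img'][80:230,230:430,::-1],(533,400)),cv2.resize(t['img'][180:260,190:260,::-1],(267,400*1),interpolation=cv2.INTER_CUBIC)])
cv2.imwrite('pics/s7.png',im)
# mat segmentation via edges
for c in [(478,405)]:
    P=np.array([proj(t,(c[0]+65*np.cos(a),c[1]+65*np.sin(a),5)) for a in np.linspace(0,6.28,90)])
    o=cv2.resize(t['img'][180:260,180:270,::-1],None,fx=6,fy=6,interpolation=cv2.INTER_CUBIC)
    cv2.polylines(o,[((P-[180,180]+.5)*6).astype(int)],1,(255,0,0),1); cv2.imwrite('pics/mat.png',o)
```

```text
6.5333 51.047677968014455 [545.93214667 -80.04705647 200.88887275] [-0.293  0.317 -0.053  1.197  0.    -1.611] [ 0.02164327  0.04357436 -0.28080097]
```

View pics/s7.png

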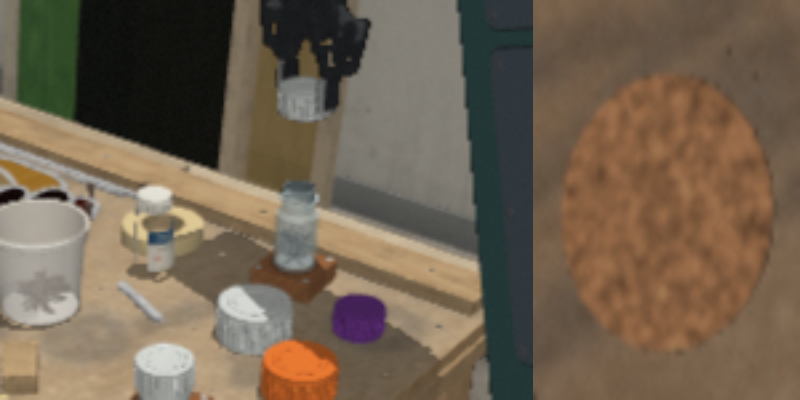

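View pics/mat.png

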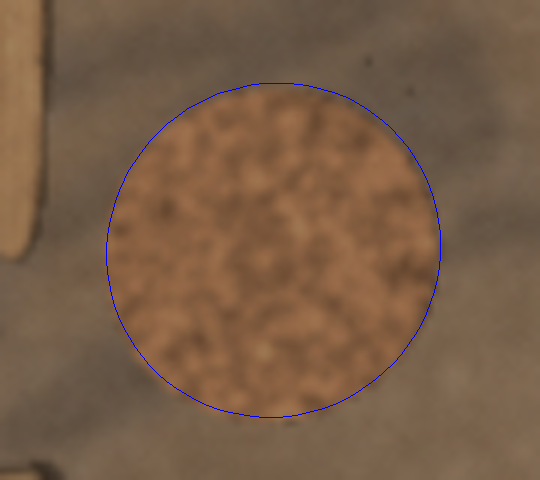

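Request:
servo_tool(
  commands="-0.07 0.5 0 0 40; -0.2 1.4 0 0 40; -0.34 2.4 0 0 40; -0.48 3.4 0 0 40; -0.62 4.4 0 0 40; -0.76 5.4 0 0 40; -0.9 6.4 0 0 40; -1.04 7.4 0 0 40",
)

```text
time_s: 7.25
tcp_pos: [502.3, 218.0, 197.2]
tcp_rot: [1.922, -2.483, -0.001]
wrist_force: [1.2, -0.8, 0.6]
finger_gap: 0.592
```

Request:
servo_tool(
  commands="-0.14 1 0 0 40; -0.28 2 0 0 40; -0.42 3 0 0 40; -0.56 4 0 0 40; -0.65 4.72 0 0 40; -0.65 4.72 0 0 40; -0.65 4.72 0 0 40",
)

```text
time_s: 7.83
tcp_pos: [476.5, 406.1, 196.6]
tcp_rot: [1.925, -2.48, -0.0]
wrist_force: [-1.0, -0.2, -1.7]
finger_gap: 0.592
```

Run:
```python
from h import *
st=env.state(); print(st['time_s'],st['finger_gap']*85.4,st['tcp_pos'],st['tcp_rot'],st['joints'].round(3),st['wrist_force'])
w=snap('wrist','wrist8'); s=snap('scene','scene8')
cv2.imwrite('pics/s8.png',np.vstack([w['img'][:300,:,::-1],s['img'][100:400,:,::-1]]))
```

```text
7.8333 50.58636081022922 [476.51121721 406.12003673 196.59273005] [ 1.92508980e+00 -2.48033696e+00 -2.03582056e-04] [ 0.576  0.451  0.149  1.271 -0.    -0.744] [-0.95042489 -0.15627698 -1.7479531 ]
```

View pics/s8.png

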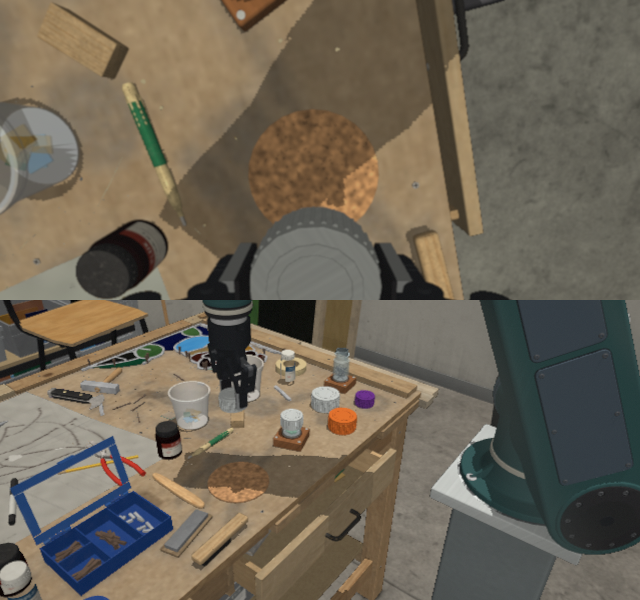

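Request:
servo_tool(
  commands="0 0 -0.8 0 40; 0 0 -1.7 0 40; 0 0 -2.6 0 40; 0 0 -3.4 0 40; 0 0 -4 0 40; 0 0 -4.4 0 40; 0 0 -4.55 0 40; 0 0 -4.55 0 40",
)

```text
time_s: 8.6
tcp_pos: [477.0, 403.5, 15.0]
tcp_rot: [1.92, -2.484, -0.0]
wrist_force: [0.0, 0.7, -1.1]
finger_gap: 0.597
```

Request:
servo_tool(
  commands="0 0 -0.04 0 40; 0 0 -0.08 0 40; 0 0 -0.08 0 40",
)

```text
time_s: 8.85
tcp_pos: [477.9, 405.1, 13.8]
tcp_rot: [-1.922, 2.483, -0.0]
wrist_force: [-0.5, -0.5, -0.8]
finger_gap: 0.591
```

Request:
servo_tool(
  commands="0 0 -0.04 0 40; 0 0 -0.07 0 40; 0 0 -0.07 0 40",
)

```text
time_s: 9.1
tcp_pos: [477.6, 405.2, 10.3]
tcp_rot: [-1.923, 2.484, -0.0]
wrist_force: [-0.2, -0.1, 0.7]
finger_gap: 0.593
```

Request:
servo_tool(
  commands="0 0 -0.025 0 40; 0 0 -0.025 0 40",
)

```text
time_s: 9.27
tcp_pos: [477.6, 405.2, 10.0]
tcp_rot: [-1.923, 2.483, -0.0]
wrist_force: [-2.6, -1.3, 11.4]
finger_gap: 0.598
```

Request:
servo_tool(
  commands="0 0 -0.025 0 40; 0 0 -0.025 0 40",
)

```text
time_s: 9.43
tcp_pos: [477.6, 405.3, 9.9]
tcp_rot: [-1.922, 2.483, -0.001]
wrist_force: [-7.5, -4.6, 24.7]
finger_gap: 0.594
```

Request:
servo_tool(
  commands="0 0 0.025 0 40; 0 0 0.035 0 60; 0 0 0.035 0 75; 0 0 0.035 0 75; 0 0 0.035 0 75; 0 0 0.035 0 75; 0 0 0.035 0 75",
)

```text
time_s: 10.02
tcp_pos: [477.3, 405.0, 9.3]
tcp_rot: [1.923, -2.484, 0.0]
wrist_force: [-0.1, 0.1, -0.2]
finger_gap: 0.879
```

Run:
```python
from h import *
st=env.state(); print(st['time_s'],st['finger_gap']*85.4,st['tcp_pos'],st['wrist_force'])
w=snap('wrist','wrist9'); s=snap('scene','scene9')
cv2.imwrite('pics/s9.png',np.vstack([w['img'][50:350,:,::-1],s['img'][100:400,:,::-1]]))
```

```text
10.0167 75.06724264117547 [477.33234318 404.98347361   9.33134936] [-0.08154543  0.13292236 -0.1505355 ]
```

View pics/s9.png

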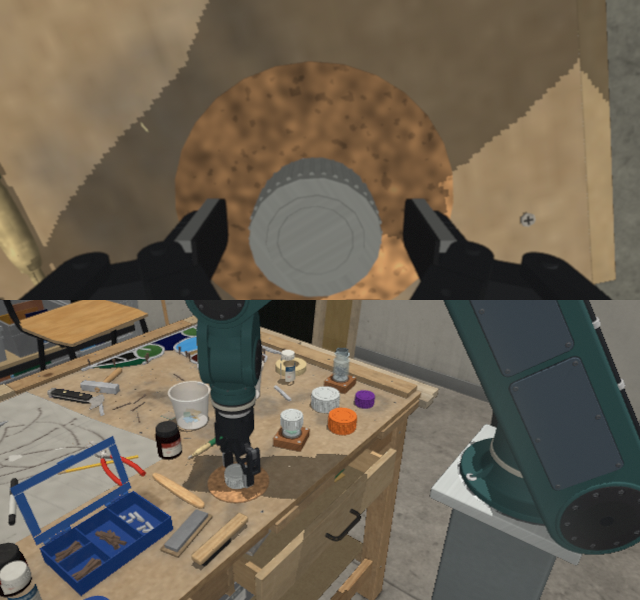

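Released, and the cap is sitting flat on the mat between the open fingers. I'll retreat straight up.

Request:
servo_tool(
  commands="0 0 0.2 0 80; 0 0 0.6 0 80; 0 0 1.2 0 80; 0 0 2 0 80; 0 0 2.8 0 80; 0 0 3.6 0 80; 0 0 3.6 0 80; 0 0 3.6 0 80",
)

```text
time_s: 10.78
tcp_pos: [478.2, 405.5, 155.7]
tcp_rot: [-1.921, 2.481, -0.001]
wrist_force: [0.4, -1.2, -1.1]
finger_gap: 0.936
```

Run:
```python
from h import *
st=env.state(); print(st['time_s'],st['tcp_pos'],st['wrist_force'])
w=snap('wrist','wrist10'); s=snap('scene','scene10')
P=np.array([proj(w,(478+26*np.cos(a),405+26*np.sin(a),33)) for a in np.linspace(0,6.28,60)])
im=w['img'][:,:,::-1].copy(); cv2.polylines(im,[P.round().astype(int)],1,(255,0,0),1)
cv2.imwrite('pics/s10.png',np.vstack([im[:300],s['img'][100:400,:,::-1]]))
```

```text
10.7833 [478.17134948 405.52822435 155.69839882] [ 0.41763296 -1.17561844 -1.07549296]
```

View pics/s10.png

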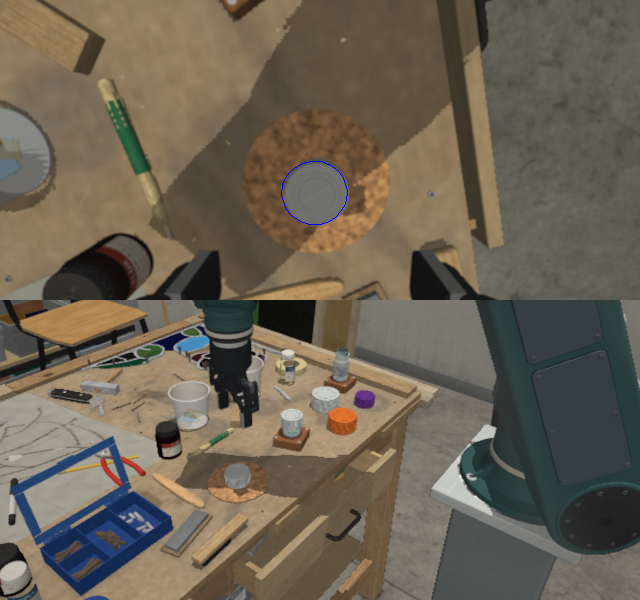

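The cap's top at wrist pixel (315,193) fits the predicted circle for a cap lying flat at the mat's centre. The short jar is unmoved and the arm is clear.

```bash
python3 -c "
from plant import env
print(env.hand_in())"
```

```text
the job is handed in; nothing more can be done
None
```

The tall jar's cap is off and lying flat, open side down, near the centre of the cork mat. I handed the job in at about 11 s of the 38 s allowed; no verdict is reported.

- **Unscrewing:** I gripped the cap and turned it about 98° anticlockwise. The brushed streaks on its top kept their place in the wrist view, so I saw no slip. Side force during the turn reached about 9 N, and the cap lifted off freely.
- **Placing:** I lowered it until it touched the mat, at about 25 N, eased off and released it. The last wrist picture shows it flat, within a few millimetres of the mat's centre (478, 405).
- **Clearance:** The gripper was open, about 155 mm above the bench and touching nothing. The short jar and the other lids look unmoved.
- **Disagreements:** Position estimates for the tall jar from the different cameras differed by about 2 mm. I did not measure the cap's angle on the jar or its final tilt separately; I judged both from the pictures and joint readings.

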